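Latch the cell guard gate

ROBOT

A 6-joint arm with a two-finger parallel gripper is mounted at the origin on a cart in front of the work surface, level with it; the furniture and walls round the work are solid. World frame = base frame: x ahead of the robot, y to its left, z up, the work surface at z = 0. Lengths are in mm, angles in rad, forces in N, time in s.
With the tool pointing down it reaches from about 275 to 750 mm from the base axis. Payload 10.2 kg.
Tool frame: the origin (TCP) lies between the finger pads; the fingertips stand 22 mm ahead of it and the grasp point (between the pads) lies 3 mm ahead of it (ctrl.nose_length is the distance from the TCP to the fingertips, in mm); z points along the fingers, y is the line along which they close (so a half turn about z gives the same grasp; the last joint's range is limited). The gripper opens to 85 mm and grips with 20 to 120 N. Pads are 22 mm wide; open, the fingers measure 114 mm over their backs; the gripper's body (76 mm by 85 mm) begins 54 mm behind the grasp point. The pads swing forward as they close: fully open they stand 13 mm farther back than shut.
Start: joints at [-1.426, 0.313, 1.498, -0, 1.331, -0.223], TCP at [188.759, -489.9, 253.294] pointing down, gripper open.
Joint ranges: [-2.94, 2.94], [-0.97, 2.17], [0.19, 2.56], [-1.23, 4.37], [0.02, 3.11], [-2.88, 2.88]. Speed limits (rad/s): [2.39, 2.39, 3.01, 3.14, 3.14, 3.14].

INTERFACE

Orientations are given as a unit quaternion [w, x, y, z].
In Python, from rig import sense, imaging, ctrl gives the robot as it stands. The module is installed in compiled form; this text tells all that it offers.
- The arm moves only by the tool apply_moves, never from a script. Its argument "commands" is a list of rows, each a list of 5 numbers: the gripper command: -1 is fully open, 1 is shut, values between are in proportion, then the shift along the tool's x, y, z in mm, then the turn about the tool's z in degrees. A call has 1 to 20 rows; each row shifts and turns the commanded pose from where the row before left it, along the tool's axes as they then stand; what a row does not reach is not made up. A row lasts 1/8 s, in which the tool goes at most 62.5 mm and 10.7 degrees, less where a joint would pass 70% of its speed; a pose out of reach is approached as far as the arm can. A call is refused whole if a number of a shift passes 62.5 or a number of a turn 10.7, either way. A call with a gripper value outside its range is refused whole. The fingers move at their own pace and stop on an object; "newtons" is the grip in N (left out, the last holds). Time passes only in rows, so rows that do not move let the fingers close. It gives the time, the measured TCP pose, the force, the opening and the grip force at its end, in the units of the state.
- sense(): the state, without advancing time (a new reading comes with each control period).
- imaging.capture(name): name is "scene" or "top" or "wrist"; returns the picture (400x640x3 uint8, blue, green, red); there is no depth.
- imaging.calibration(name): a dict with "camera_matrix" (3x3 intrinsics, pixels), "k1" (the pictures are not rectified: a ray, as slopes to the right and down, at radius r is drawn at 1 + k1 r^2 times it, then the intrinsics apply), "world_to_cam" (4x4, takes a point from world to camera coordinates). Camera axes: x right, y up, looking along -z (the intrinsics and any distortion apply to the point x, -y, -z); pixel columns grow to the right and rows downward; lengths in mm; the calibration is good to about 2 mm. A picture is of the moment at which its call begins: read the wrist's pose just before it. calibration takes no time and is no camera call; for the wrist camera it gives the pose at the moment of the call.
- ctrl.finish_job(): hands the job in; it is judged then, once.
The state is a dict: "time_s": time; "joints": joint angles; "dq": joint speeds; "tau": joint torques, N m; "eef_pos": TCP position; "ee_rot": TCP orientation; "force": force on the tool from outside, world axes, zero at the start; "wrist_torque": the same for the moment, N m; "grip_width": opening from 0.0 (shut) to 1.0 (fully open); "grip_force": force on a finger pad.
Only numpy, scipy, OpenCV 4.12 (cv2) and the standard library are available. Lean on these libraries where they do the work, as an engineer would, in place of code of your own. Each camera call takes 0.05 s, during which the arm holds its last target. There are 200 camera calls.

TASK

Shut and latch the gate of the open-topped cell guard: lift the drop bar by its knob, swing the gate in so that the raised bar passes over the keeper's lip and pushes back the sprung buffer behind it, then lower the bar fully into the notch so that it holds the gate shut when you let go. The keeper is clamped at a different place each time, so feel for the buffer and press gently: neither keeper, buffer nor post may be loaded with more than 16 N. Leave the cells and the vial round the guard where they are.

Things in the scene. Friction and masses are not known exactly. Their poses are not given: they have to be found in the camera images.
- guard: Open-topped cell guard, 230 x 260 mm aluminium base plate, clear walls 109 mm high on three sides, gate on the front. Fixed. Origin: centre of the underside, on the bench; x from front to back, y along the front from hinge end to latch end, z up. The gate's vertical hinge axis stands at (-90, -100) mm in this frame.
- post: Fixed latch post beside the gate's free end, 200 mm from the hinge axis, carrying a steel keeper (square lip, notch behind it) and a sprung buffer behind the notch, each 8 mm wide in y. Origin on the bench at (-103, 100, 0) mm in the guard's frame, same axes. With the gate at angle 0 the bar's middle line passes over the origin, its underside at z = 101 mm.
- keeper_mark (a point): Mark on the post 99 mm above its origin, same axes: middle of the keeper's adjustment. From it, in x: lip -20.5 to -5.5 mm, then the notch (floor at this height), then the buffer's flat face at +1.5 mm. The lip's top is 14 mm above the mark, the buffer's 45 mm. Lip, notch and buffer together are clamped up to 20 mm either way along x from this; the shift is not measured.
- buffer_mark (a point): Mark on the post 120 mm above its origin, by the buffer. The buffer yields along +x up to 12 mm, 3 N per mm from 0 N. The free gap from lip to buffer is 7 mm, the bar 8 mm thick: the bar comes down only while it presses the buffer back 1 to 2 mm or more (6 N there, 8 N at the knob, always do). Over 16 N is not allowed. The faces are greased; once latched the buffer holds the bar on the lip.
- gate (a joint): Gate, clear sheet in a 10 mm thick frame, 175 mm long, top 118 mm above the bench. Angle in rad: 0 = in line with the guard's y, grows as it swings out to -x (counter-clockwise from above); range -0.2 to 0.7, starts at 0.32 to 0.5, slight friction, stays where left. Latched: -0.10 to 0.11 depending on the keeper.
- bar (a joint): Steel drop bar on the gate's front, 8 mm thick, 14 mm high, about 250 g, free end 225 mm from the gate's hinge axis. Angle in rad about its pivot, square to the gate: 0 = level and fully down (own stop, its start), grows as the free end rises; range 0 to 0.28; falls when released. It passes the lip above 0.10; at 0.18 it clears by 11 mm and still meets the buffer.
- bar_pivot (a point): The bar's pivot on the gate: 70 mm from the gate's hinge axis along the gate, 13 mm in front of the gate's middle plane (its outer, robot side), 108 mm above the bench. Moves with the gate.
- knob (a point): Middle of the upright black knob on the bar, a cylinder 16 mm across, 38 mm tall (top 19 mm above this point). Bar down: upright, 152 mm above the bench, 80 mm from the bar's pivot towards the free end (150 mm from the hinge axis), straight above the bar; bar's top 37 mm below, gate's top 34 mm below. Leans towards the pivot as the bar rises. Free all round.
- cell_18_1: Standing cylindrical cell, 18 mm across, 66 mm tall, loose, in front of the gate's free end; bystander. Origin: centre of its foot.
- vial_1: Standing capped vial, 26 mm across, 59 mm tall, loose, beside the latch post; bystander. Origin: centre of its foot.
- pouch_cell_e: Flat pouch cell, 96 x 48 x 6 mm, lying loose in front of the hinge end; bystander. Origin: centre of its underside.

How it is judged (in metres and radians):
On the way:
1. the bar is lifted above the height of the lip (value of joint bar above 0.1 rad), for 0.1 s.
At the end, for the whole second after the job is handed in: The bar is fully down (angle below 0.03 rad) in the notch behind the lip, held against the lip by the pressed buffer (contact force on the post above 3 N), the gate shut by itself (angle below 0.13 rad) and at rest; cells and vial lie within 20 mm of where they were (value of joint bar below 0.03 rad and value of joint gate below 0.13 rad and contact force between post and anything else above 3 N and velocity of joint gate between -0.05 and 0.05 rad/s and velocity of joint bar below 0.05 rad/s and distance of each of cell_18_1, vial_1, pouch_cell_e from where it was at the start of the episode below 0.02 m); the robot touches nothing.
It fails at once if the keeper, buffer or post is loaded with more than 16 N (contact force between post and anything else above 16 N).
It fails at once if a bystander cell or the vial is moved by more than 20 mm (distance of any of cell_18_1, vial_1, pouch_cell_e from where it was at the start of the episode above 0.02 m).
It also fails if it takes over 51 s, if anything falls off the work surface, if the arm or the gripper's body presses on something with over 40 N, if the wrist force passes 120 N, or if a joint passes its speed limit or range.

## Working session

There is one attempt and no reset: what is moved stays moved. The work goes in short steps, Python scripts to look and compute and a tool call to move; the robot and the scene stay as the last step left them, time stands still between calls to the robot, and variables do not carry over. Pictures are saved under pics/ and viewed, at most 10 in all, crops included, and the job is handed in when it is done.

Besides the shell and the picture viewer there is one more tool, called after "Emit:" in YAML: its name, and indented under it one key for each argument. apply_moves: Moves the arm, as the interface text tells. Its arguments: {"type":"object","properties":{"commands":{"type":"array","items":{"type":"array","items":{"type":"number"}}},"newtons":{"type":"number"}},"required":["commands"]}

```bash
mkdir -p pics; cat > h.py <<'E'
import numpy as np, cv2
from rig import sense, imaging, ctrl
def ray(name,u,v,cal=None):
    c=cal or imaging.calibration(name);K=np.array(c["camera_matrix"]);T=np.array(c["world_to_cam"]);k=c["k1"]
    p=np.array([(u-K[0,2])/K[0,0],(v-K[1,2])/K[1,1]]);q=p.copy()
    for _ in range(20): q=p/(1+k*(q@q))
    d=T[:3,:3].T@np.array([q[0],-q[1],-1]);o=-T[:3,:3].T@T[:3,3];return o,d
def onz(name,u,v,z,cal=None):
    o,d=ray(name,u,v,cal);return (o+d*(z-o[2])/d[2]).round(1)
def proj(name,P,cal=None):
    c=cal or imaging.calibration(name);K=np.array(c["camera_matrix"]);T=np.array(c["world_to_cam"])
    x=T[:3,:3]@np.array(P)+T[:3,3];q=np.array([x[0],-x[1]])/-x[2];q=q*(1+c["k1"]*(q@q))
    return (K[:2,:2]@q+K[:2,2]).round(1)
E
python3 - <<'E'
from h import *
s=sense();print(s)
a=imaging.capture("scene");b=imaging.capture("top")
cv2.imwrite("pics/s.png",a);cv2.imwrite("pics/t.png",b)
for n in("scene","top"):
    T=np.array(imaging.calibration(n)["world_to_cam"]);print(n,-T[:3,:3].T@T[:3,3])
E
```

```text
{'time_s': 0.0, 'joints': array([-1.42637338e+00,  3.13468803e-01,  1.49845885e+00,  2.45280156e-05,
        1.33100230e+00, -2.23397868e-01]), 'dq': array([ 0.00042074,  0.00226742,  0.00081458,  0.00132332,  0.00042592,
       -0.00017287]), 'tau': array([ 6.72515616e-04, -4.12264287e+01, -2.59739345e+01, -1.42508493e-04,
        4.14070731e-03,  3.29447676e-05]), 'eef_pos': array([ 188.74128043, -489.64752283,  252.71724618]), 'ee_rot': array([-6.67658193e-04,  9.83136408e-01,  1.82872510e-01,  3.82982781e-05]), 'force': array([ 0.55039542, -0.07588487, -0.1082047 ]), 'wrist_torque': array([-0.03730858, -0.03165212, -0.00457402]), 'grip_force': 0.0, 'grip_width': 1.0003105010792661}
scene [ 74.15496028 473.39515666 773.80821333]
top [ 387.3406912   171.92098962 1064.86158166]
```

View pics/s.png

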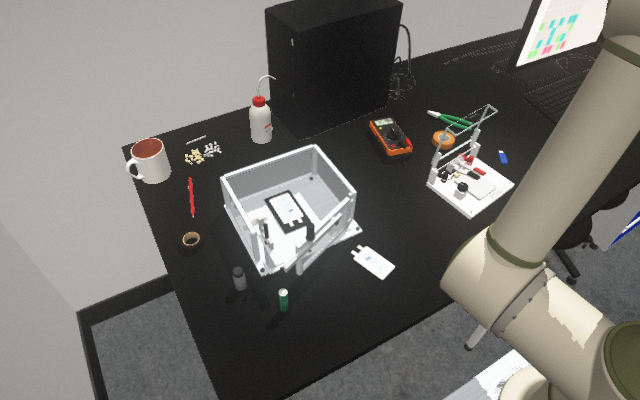

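View pics/t.png

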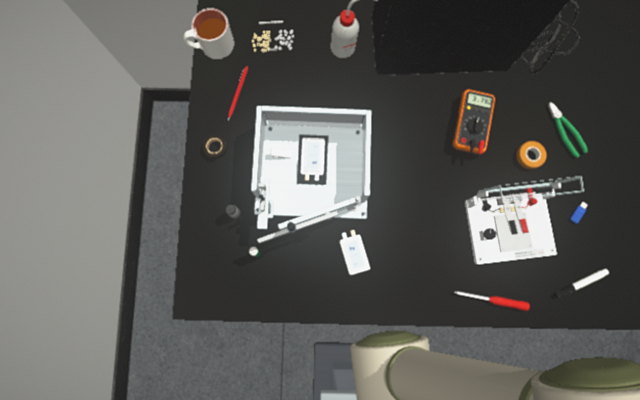

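The guard sits at about (312,162) in the top view, with the hinge near (363,202), the gate's free end near (260,240), and the black knob near (291,227). I'll enlarge both views for corners.

```bash
python3 - <<'E'
from h import *
b=cv2.imread("pics/t.png");a=cv2.imread("pics/s.png")
cv2.imwrite("pics/t2.png",cv2.resize(b[95:265,220:390],None,fx=3.5,fy=3.5,interpolation=cv2.INTER_CUBIC))
cv2.imwrite("pics/s2.png",cv2.resize(a[140:320,210:400],None,fx=3.3,fy=3.3,interpolation=cv2.INTER_CUBIC))
E
```

```text
(no output)
```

View pics/t2.png

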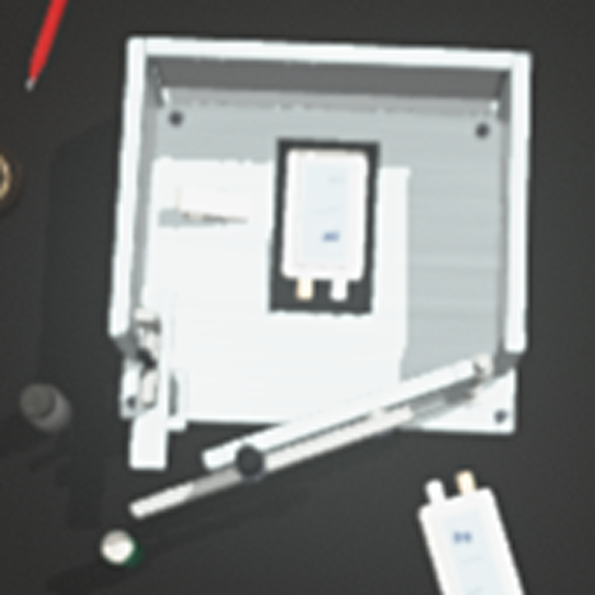

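View pics/s2.png

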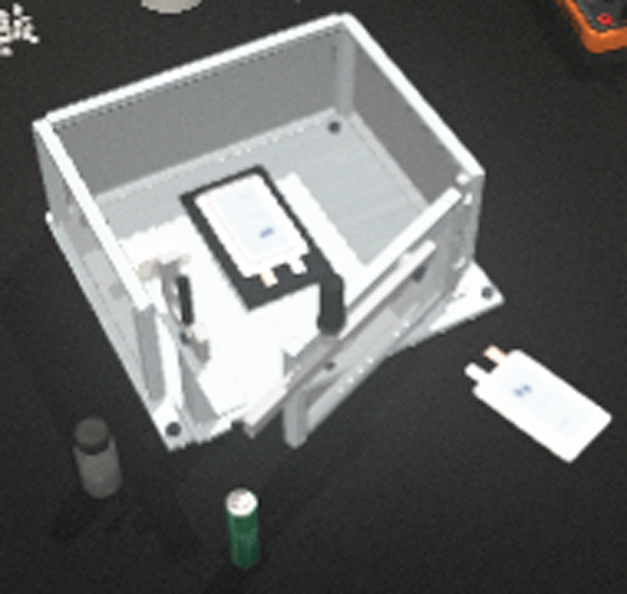

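The top crop shows the wall corners (128,38) and (530,53), the plate holes, and the knob at about (250,460). The scene crop shows the knob upright on the bar, top at about (331,275) and bottom at about (331,330).

```bash
python3 - <<'E'
from h import *
t=lambda x,y,z:onz("top",220+x/3.5,95+y/3.5,z)
sc=lambda x,y,z:onz("scene",210+x/3.3,140+y/3.3,z)
print("walls top", t(128,38,109),t(530,53,109),t(110,333,109),t(524,352,109))
print("walls scene",sc(38,124,109),sc(346,14,109),sc(484,175,109))
print("holes top",[t(*p,6) for p in((176,118),(482,130),(500,416),(128,403))])
print("holes sc",[sc(*p,6) for p in((334,127),(487,293),(174,429))])
# knob: black blob
for n,f,box in(("top","t",(280,215,303,240)),("scene","s",(300,212,320,245))):
    im=cv2.imread(f"pics/{f}.png");x0,y0,x1,y1=box
    m=(im[y0:y1,x0:x1].max(2)<60).astype(np.uint8)
    print(n);print("\n".join("".join(".#"[v] for v in r) for r in m))
print("bar free end top z115", t(133,510,115),t(140,518,115),"scene",sc(250,425,115))
print("gate free end z118",t(207,460,118),"hinge",t(487,362,118))
print("cell",t(118,547,66),"vial",t(43,404,59))
print("pouch",t(430,500,6))
E
```

```text
walls top [766.5 314.  109. ] [763.3  62.1 109. ] [577.8 315.5 109. ] [572.6  64.9 109. ]
walls scene [758.8 314.1 109. ] [757.4  70.2 109. ] [569.5  71.8 109. ]
holes top [array([750.1, 293.4,   6. ]), array([747.1,  83. ,   6. ]), array([548.9,  69. ,   6. ]), array([551.2, 316.5,   6. ])]
holes sc [array([747.6,  84.9,   6. ]), array([548.6,  72. ,   6. ]), array([553.1, 315.3,   6. ])]
top
.......................
.......................
.......................
.......................
.......................
.......................
.......................
.......................
.......................
.......................
.......................
.......................
.......................
.......................
.......................
.......................
.......................
.......................
.......................
.......................
......#................
..###.#................
####...................
##.###.#...............
#####..................
scene
....................
....................
....................
....................
....................
....................
....................
....................
....................
....................
....................
....................
....................
....................
....................
....................
....................
....................
....................
....................
....................
....................
....................
....................
....................
....................
....................
....................
....................
....................
....................
....................
....................
bar free end top z115 [470.6 295.6 115. ] [465.9 291.2 115. ] scene [466.8 299.  115. ]
gate free end z118 [501.  252.9 118. ] hinge [564.2  88.  118. ]
cell [451.7 310.2  66. ] vial [540.9 363.   59. ]
pouch [491.8 114.7   6. ]
```

Emit:
apply_moves:
  commands:
    - [-1,38.75,-39.8,0,0]
    - [-1,38.75,-39.8,0,0]
    - [-1,38.75,-39.8,0,0]
    - [-1,38.75,-39.8,0,0]
    - [-1,38.75,-39.8,0,0]
    - [-1,38.75,-39.8,0,0]
    - [-1,38.75,-39.8,0,0]
    - [-1,38.75,-39.8,0,0]
    - [-1,38.75,-39.8,0,0]
    - [-1,38.75,-39.8,0,0]
    - [-1,38.75,-39.8,0,0]
    - [-1,38.75,-39.8,0,0]
    - [-1,38.75,-39.8,0,0]
    - [-1,38.75,-39.8,0,0]
  newtons: 30

```text
time_s: 1.85
eef_pos: [495.0, 227.0, 253.0]
ee_rot: [0.0, 0.983, 0.183, -0.0]
force: [0.6, -0.5, 0.1]
grip_width: 1.0
grip_force: 0.0
```

Emit:
apply_moves:
  commands:
    - [-1,0,0,0,-9.95]
    - [-1,0,0,0,-9.95]
    - [-1,0,0,0,-9.95]
    - [-1,0,0,0,-9.95]
    - [-1,0,0,0,-9.95]
    - [-1,0,0,0,-9.95]
    - [-1,0,0,0,-9.95]
    - [-1,0,0,0,-9.95]
    - [-1,0,0,0,-9.95]
    - [-1,0,0,0,0]
    - [-1,0,0,0,0]

```text
time_s: 3.22
eef_pos: [494.6, 225.1, 253.1]
ee_rot: [-0.0, 0.571, 0.821, -0.0]
force: [0.4, 0.6, 0.0]
grip_width: 1.0
grip_force: 0.0
```

```bash
python3 - <<'E'
from h import *
s=sense();print(s["time_s"],s["eef_pos"],s["ee_rot"],s["force"],s["joints"])
w=imaging.capture("wrist")
for P in((494,226,171),(494,226,133)):
    print(proj("wrist",P),proj("top",P),proj("scene",P))
c=imaging.calibration("wrist");np.save("wc.npy",c,allow_pickle=True);cv2.imwrite("pics/w.png",w)
E
```

```text
3.225 [494.56851293 225.08208304 253.10999236] [-1.53446981e-04  5.70501218e-01  8.21296726e-01 -1.56448398e-04] [0.39814931 0.63353782 0.04228659] [ 2.11388979e-01  3.53828370e-01  1.44170339e+00  1.05280951e-05
  1.34649905e+00 -1.45177654e-01]
[325.2 212.2] [290.6 227. ] [313.  225.2]
[325.5 197.7] [291.6 229.3] [312.8 237.6]
```

View pics/w.png

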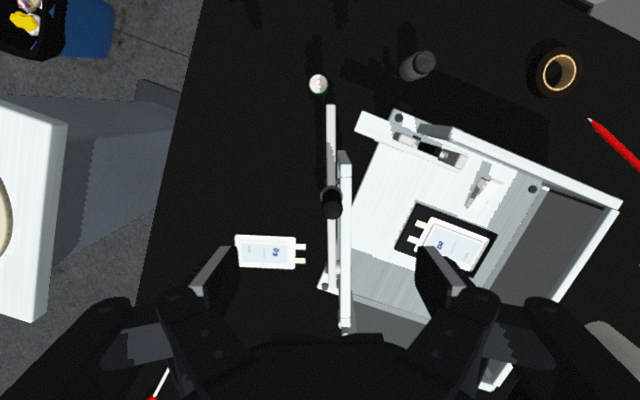

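The wrist view shows the knob top near (332,211), the bar upright in the picture from (331,105) to (331,190), the green cell at (318,84), and the keeper and buffer near (400-465,130-165). I'll work out the knob position and enlarge the keeper.

```bash
python3 - <<'E'
from h import *
c=np.load("wc.npy",allow_pickle=True).item()
w=cv2.imread("pics/w.png")
print("knob",onz("wrist",332,211,171,c),onz("wrist",332,195,133,c))
a,b=onz("wrist",331.5,105,115,c),onz("wrist",331.5,185,115,c);print("bar",a,b,np.arctan2(-(a-b)[0],(a-b)[1]))
for dx in(-20,0,20): # lip centre top and buffer face top for shifts
    y=.012
    O=lambda x,z:(548.2+x,290.2-.012*x,z)
    print(dx,[proj("wrist",O(dx-20.5,113),c),proj("wrist",O(dx-5.5,113),c),proj("wrist",O(dx+1.5,144),c)])
cv2.imwrite("pics/k.png",cv2.resize(w[90:190,340:490],None,fx=5,fy=5,interpolation=cv2.INTER_CUBIC))
E
```

```text
knob [498.2 228.5 171. ] [498.3 230.1 133. ]
bar [472.5 298.  115. ] [496.7 234.1 115. ] 0.3620251980056864
-20 [array([367. , 128.5]), array([383., 135.]), array([398.8, 141.3])]
0 [array([388.3, 137.1]), array([404.1, 143.5]), array([422.4, 150.8])]
20 [array([409.3, 145.6]), array([424.8, 151.9]), array([445.4, 160.3])]
```

View pics/k.png

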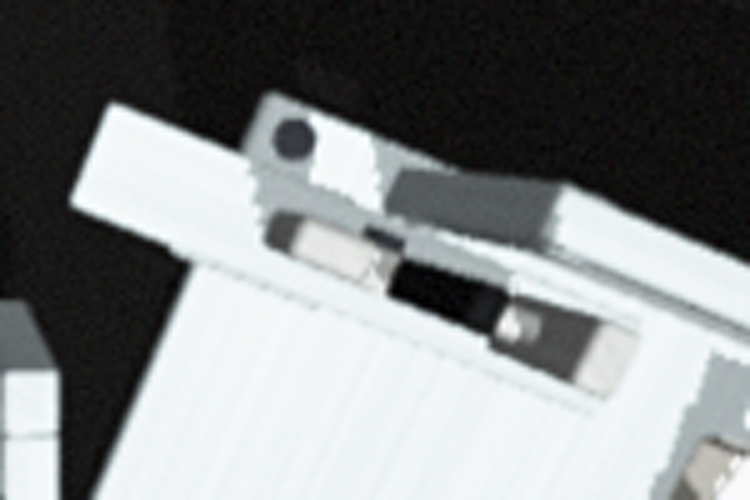

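Emit:
apply_moves:
  commands:
    - [-1,2,3.4,10,0]
    - [-1,0,0,30,0]
    - [-1,0,0,30,0]
    - [-1,0,0,20,0]
    - [-1,0,0,10,0]
    - [0,0,0,0,0]
    - [0.3,0,0,0,0]
    - [0.5,0,0,0,0]
    - [0.6,0,0,0,0]
    - [0.7,0,0,0,0]
    - [0.8,0,0,0,0]
    - [1,0,0,0,0]
    - [1,0,0,0,0]
    - [1,0,0,0,0]
    - [1,0,0,0,0]
  newtons: 25

```text
time_s: 5.15
eef_pos: [497.3, 228.2, 153.6]
ee_rot: [0.0, 0.569, 0.822, 0.0]
force: [-0.3, 0.1, 6.4]
grip_width: 0.184
grip_force: 25.0
```

Emit:
apply_moves:
  commands:
    - [1,-1.8,0,-3,0]
    - [1,-1.8,0,-3,0]
    - [1,-1.9,0,-2.9,0]
    - [1,-2,0,-2.8,0]
    - [1,-2.1,0,-2.7,0]
    - [1,0,0,0,0]
    - [1,0,0,0,0]

```text
time_s: 6.02
eef_pos: [500.6, 218.9, 167.6]
ee_rot: [0.0, 0.569, 0.822, -0.0]
force: [-0.1, -0.6, -7.4]
grip_width: 0.174
grip_force: 24.6
```

```bash
python3 - <<'E'
from h import *
s=sense();print(s["eef_pos"],s["force"],s["wrist_torque"])
a=imaging.capture("scene")
cv2.imwrite("pics/s3.png",cv2.resize(a[190:320,220:350],None,fx=4.5,fy=4.5,interpolation=cv2.INTER_CUBIC))
E
```

```text
[500.56839456 218.91565099 167.57610701] [-0.07225477 -0.64047759 -7.41825729] [ 0.03933927  0.05751212 -0.02288625]
```

View pics/s3.png

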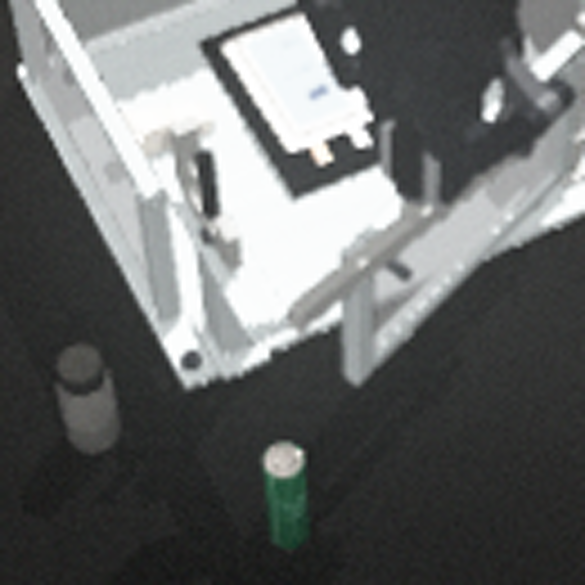

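Emit:
apply_moves:
  commands:
    - [1,0.33,4.23,0,1.73]
    - [1,0.33,4.23,0,1.73]
    - [1,0.33,4.23,0,1.73]
    - [1,0.33,4.23,0,1.73]
    - [1,0.33,4.23,0,1.73]
    - [1,0.33,4.23,0,1.73]
    - [1,0.33,4.23,0,1.73]
    - [1,0.33,4.23,0,1.73]
    - [1,0.33,4.23,0,1.73]
    - [1,0.33,4.23,0,1.73]
    - [1,0,0,0,0]
    - [1,0,0,0,0]

```text
time_s: 7.58
eef_pos: [540.9, 231.8, 167.7]
ee_rot: [0.0, 0.686, 0.727, 0.0]
force: [0.6, -1.1, -7.1]
grip_width: 0.176
grip_force: 24.6
```

```bash
python3 - <<'E'
from h import *
s=sense();print(s["eef_pos"],s["force"],s["wrist_torque"])
a=imaging.capture("scene")
cv2.imwrite("pics/s4.png",cv2.resize(a[200:300,230:350],None,fx=6,fy=6,interpolation=cv2.INTER_CUBIC))
E
```

```text
[540.8596274 231.786404  167.739906 ] [ 0.57536962 -1.12747167 -7.13978598] [ 0.04679646  0.03553692 -0.01752743]
```

View pics/s4.png

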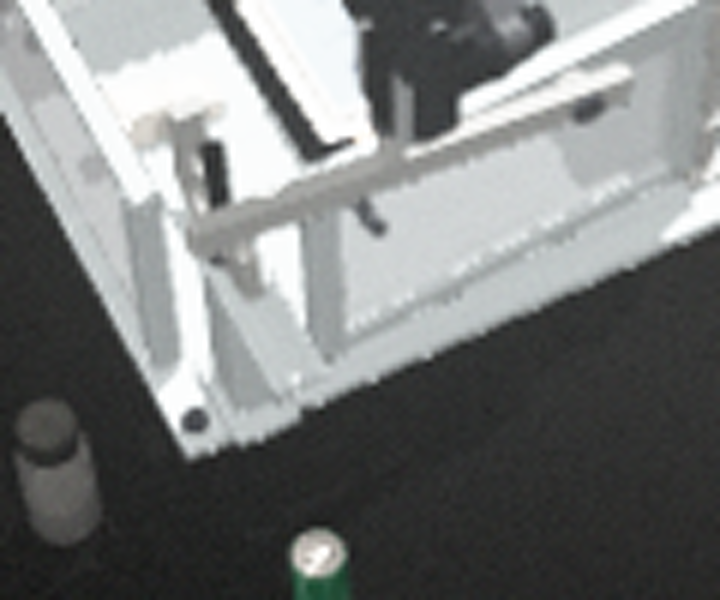

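The bar is raised and above the lip, with the black buffer face just behind it. Now I'll feel for the buffer.

Emit:
apply_moves:
  commands:
    - [1,0.12,1.5,0,0.6]
    - [1,0.12,1.5,0,0.6]
    - [1,0,0,0,0]
    - [1,0,0,0,0]

```text
time_s: 8.12
eef_pos: [543.9, 232.2, 167.8]
ee_rot: [0.0, 0.694, 0.72, 0.0]
force: [0.2, -1.1, -7.3]
grip_width: 0.181
grip_force: 24.6
```

Emit:
apply_moves:
  commands:
    - [1,0.12,1.5,0,0.6]
    - [1,0.12,1.5,0,0.6]
    - [1,0,0,0,0]
    - [1,0,0,0,0]

```text
time_s: 8.62
eef_pos: [546.9, 232.6, 167.8]
ee_rot: [0.0, 0.701, 0.713, 0.0]
force: [-0.1, -0.1, -6.1]
grip_width: 0.18
grip_force: 24.7
```

Emit:
apply_moves:
  commands:
    - [1,0.12,1.5,0,0.6]
    - [1,0.12,1.5,0,0.6]
    - [1,0,0,0,0]
    - [1,0,0,0,0]

```text
time_s: 9.12
eef_pos: [549.9, 232.8, 167.8]
ee_rot: [0.0, 0.709, 0.705, 0.0]
force: [-0.7, 2.0, -5.7]
grip_width: 0.18
grip_force: 24.8
```

Emit:
apply_moves:
  commands:
    - [1,0,1,0,0.4]
    - [1,0,1,0,0.4]
    - [1,0,0,0,0]
    - [1,0,0,0,0]

```text
time_s: 9.62
eef_pos: [551.9, 232.9, 167.9]
ee_rot: [-0.0, 0.714, 0.7, 0.0]
force: [-0.6, 4.2, -3.6]
grip_width: 0.177
grip_force: 24.9
```

Emit:
apply_moves:
  commands:
    - [1,0.3,1,0,0.4]
    - [1,0.3,1,0,0.4]
    - [1,0,0,0,0]
    - [1,0,0,0,0]

```text
time_s: 10.12
eef_pos: [553.3, 233.2, 167.7]
ee_rot: [-0.0, 0.719, 0.695, -0.001]
force: [-5.3, 1.8, -1.2]
grip_width: 0.181
grip_force: 25.2
```

Emit:
apply_moves:
  commands:
    - [1,0.1,1,0,0.4]
    - [1,0,0,0,0]
    - [1,0,0,0,0]

```text
time_s: 10.5
eef_pos: [553.9, 233.2, 167.7]
ee_rot: [-0.001, 0.721, 0.693, -0.001]
force: [-8.1, 0.5, 0.2]
grip_width: 0.175
grip_force: 25.4
```

Emit:
apply_moves:
  commands:
    - [1,0,0.8,0,0.3]
    - [1,0,0,0,0]
    - [1,0,0,0,0]

```text
time_s: 10.88
eef_pos: [554.3, 233.3, 167.7]
ee_rot: [-0.001, 0.723, 0.691, -0.002]
force: [-11.0, 0.2, 0.4]
grip_width: 0.181
grip_force: 25.5
```

Emit:
apply_moves:
  commands:
    - [1,1,0,1.5,0]
    - [1,1,0,1.5,0]
    - [1,1,0,1.5,0]
    - [1,0,0,0,0]

```text
time_s: 11.38
eef_pos: [554.8, 235.8, 164.4]
ee_rot: [-0.0, 0.723, 0.691, -0.002]
force: [-12.6, -0.8, 9.0]
grip_width: 0.181
grip_force: 26.3
```

Emit:
apply_moves:
  commands:
    - [1,0.8,-0.3,1.2,0]
    - [1,0.8,0,1.2,0]
    - [1,0,0,0,0]

```text
time_s: 11.75
eef_pos: [554.7, 237.5, 162.1]
ee_rot: [0.0, 0.723, 0.691, -0.001]
force: [-11.6, -0.7, 8.6]
grip_width: 0.178
grip_force: 26.2
```

Emit:
apply_moves:
  commands:
    - [1,0.7,-0.1,1.2,0]
    - [1,0.6,0,1.2,0]
    - [1,0,0,0,0]

```text
time_s: 12.12
eef_pos: [554.7, 239.0, 159.8]
ee_rot: [-0.0, 0.723, 0.691, -0.001]
force: [-12.2, 0.3, 10.3]
grip_width: 0.18
grip_force: 26.2
```

Emit:
apply_moves:
  commands:
    - [1,0.6,-0.1,1.2,0]
    - [1,0,0,0,0]

```text
time_s: 12.38
eef_pos: [554.7, 239.6, 158.8]
ee_rot: [0.0, 0.723, 0.691, -0.001]
force: [-12.2, 0.8, 9.7]
grip_width: 0.177
grip_force: 26.2
```

Emit:
apply_moves:
  commands:
    - [1,0.6,0,1.2,0]
    - [1,0,0,0,0]

```text
time_s: 12.62
eef_pos: [554.7, 240.4, 157.6]
ee_rot: [-0.0, 0.723, 0.691, -0.001]
force: [-12.1, 1.0, 10.1]
grip_width: 0.178
grip_force: 26.2
```

```bash
python3 - <<'E'
from h import *
a=imaging.capture("scene")
cv2.imwrite("pics/s5.png",cv2.resize(a[200:300,230:350],None,fx=6,fy=6,interpolation=cv2.INTER_CUBIC))
E
```

```text
(no output)
```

View pics/s5.png

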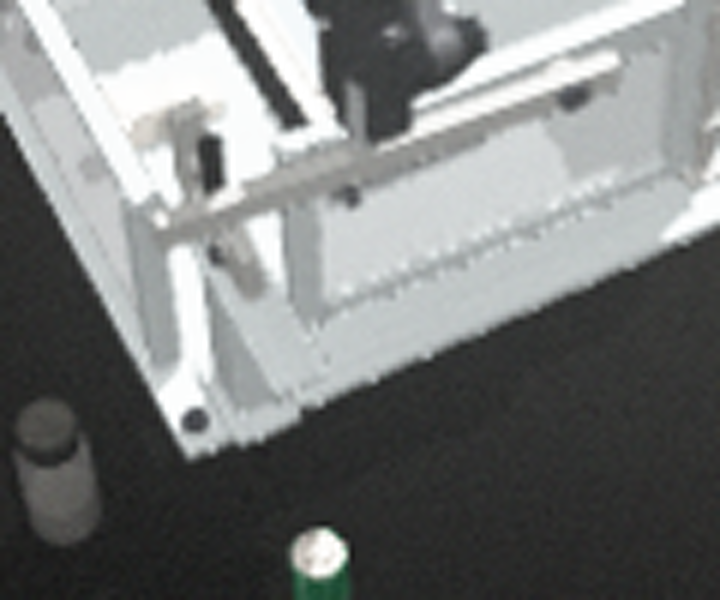

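```bash
python3 - <<'E'
from h import *
s=sense();print(s["eef_pos"],s["force"])
def onbar(cx,cy):
    o,d=ray("scene",230+cx/6,200+cy/6)
    # plane: x - .045*y = const, front face through (550.7,240)
    n=np.array([1,-.045,0]);p=np.array([550.7,240.4,0]);return (o+d*(n@(p-o))/(n@d)).round(1)
for p in((170,243),(160,220),(285,207),(375,178),(375,155),(550,120),(240,258),(265,290),(228,245)): print(p,onbar(*p))
E
```

```text
[554.71962432 240.38040676 157.51898415] [-10.78343784  -0.20889855  10.18952385]
(170, 243) [554.1 315.4 111.4]
(160, 220) [554.2 317.6 125.1]
(285, 207) [552.2 274.2 107.1]
(375, 178) [550.7 241.  104.1]
(375, 155) [550.7 240.6 116.4]
(550, 120) [547.7 173.5  98.8]
(240, 258) [553.  291.9  89. ]
(265, 290) [552.7 284.1  65.7]
(228, 245) [553.2 295.6  98.5]
```

Emit:
apply_moves:
  commands:
    - [1,0.6,0,1.2,0]
    - [1,0.5,0,1,0]
    - [1,0,0,0,0]

```text
time_s: 13.05
eef_pos: [554.8, 241.6, 155.4]
ee_rot: [-0.0, 0.723, 0.691, -0.001]
force: [-12.0, 0.8, 10.4]
grip_width: 0.177
grip_force: 26.1
```

Emit:
apply_moves:
  commands:
    - [1,0.5,0,1,0]
    - [1,0.4,0,0.8,0]
    - [1,0,0,0,0]

```text
time_s: 13.42
eef_pos: [554.8, 242.5, 153.6]
ee_rot: [-0.0, 0.723, 0.691, -0.001]
force: [-11.4, 1.0, 10.9]
grip_width: 0.176
grip_force: 26.1
```

Emit:
apply_moves:
  commands:
    - [1,0.2,0,1,0]
    - [1,0.1,0,1,0]
    - [1,0,0,0,0]

```text
time_s: 13.8
eef_pos: [555.2, 242.9, 152.8]
ee_rot: [0.0, 0.723, 0.691, 0.0]
force: [-12.5, 1.0, 18.1]
grip_width: 0.18
grip_force: 26.7
```

Emit:
apply_moves:
  commands:
    - [1,0,-0.8,0,0]
    - [1,0,0,0,0]
    - [1,0,0,0,0]

```text
time_s: 14.18
eef_pos: [554.7, 242.8, 152.8]
ee_rot: [0.001, 0.723, 0.691, 0.0]
force: [-11.6, -0.1, 16.9]
grip_width: 0.178
grip_force: 26.6
```

Emit:
apply_moves:
  commands:
    - [1,0,-0.8,0,0]
    - [1,0,0,0,0]
    - [1,0,0,0,0]

```text
time_s: 14.55
eef_pos: [554.2, 242.8, 152.8]
ee_rot: [0.001, 0.723, 0.691, 0.001]
force: [-9.7, 0.4, 15.8]
grip_width: 0.179
grip_force: 26.5
```

Emit:
apply_moves:
  commands:
    - [1,0,-1,0,0]
    - [1,0,0,0,0]
    - [1,0,0,0,0]

```text
time_s: 14.92
eef_pos: [553.7, 242.8, 152.8]
ee_rot: [0.001, 0.723, 0.691, 0.001]
force: [-6.3, 1.7, 14.7]
grip_width: 0.182
grip_force: 26.4
```

Emit:
apply_moves:
  commands:
    - [1,0,-0.8,0,0]
    - [1,0,0,0,0]
    - [1,0,0,0,0]

```text
time_s: 15.3
eef_pos: [553.3, 242.8, 152.9]
ee_rot: [0.002, 0.723, 0.691, 0.002]
force: [-4.2, 1.2, 13.3]
grip_width: 0.175
grip_force: 26.3
```

Emit:
apply_moves:
  commands:
    - [1,0,-0.8,0,0]
    - [1,0,0,0,0]
    - [1,0,0,0,0]

```text
time_s: 15.68
eef_pos: [553.0, 242.8, 152.8]
ee_rot: [0.002, 0.723, 0.691, 0.002]
force: [-1.4, 0.6, 11.7]
grip_width: 0.179
grip_force: 26.3
```

Emit:
apply_moves:
  commands:
    - [1,0,-0.6,0,0]
    - [1,0,0,0,0]
    - [1,0,0,0,0]

```text
time_s: 16.05
eef_pos: [552.9, 242.8, 152.9]
ee_rot: [0.003, 0.723, 0.691, 0.003]
force: [3.3, 0.9, 10.8]
grip_width: 0.176
grip_force: 26.3
```

The lip is holding the bar: the force has reversed sign and the position has stopped moving. Releasing now.

Emit:
apply_moves:
  commands:
    - [1,0,0.4,0,0]
    - [0.4,0,0,0,0]
    - [0,0,0,0,0]
    - [-0.5,0,0,0,0]
    - [-0.5,0,0,0,0]
    - [-0.5,0,0,0,0]
    - [-0.5,0,0,-10,0]
    - [-0.5,0,0,-30,0]
    - [-0.5,0,0,-40,0]
    - [-0.5,0,0,-40,0]
    - [-0.5,-20,0,-30,0]
    - [-0.5,-40,0,0,0]
    - [-0.5,-40,0,0,0]
    - [-0.5,0,0,0,0]

```text
time_s: 17.8
eef_pos: [546.7, 141.0, 301.0]
ee_rot: [0.0, 0.724, 0.69, 0.0]
force: [1.2, 0.1, 0.2]
grip_width: 0.752
grip_force: 0.0
```

```bash
python3 - <<'E'
from h import *
s=sense();print(s["eef_pos"],s["force"])
a=imaging.capture("scene")
cv2.imwrite("pics/s6.png",cv2.resize(a[195:315,230:375],None,fx=5,fy=5,interpolation=cv2.INTER_CUBIC))
E
```

```text
[546.72982607 141.00734377 300.97312669] [1.19954785 0.11055319 0.1893248 ]
```

View pics/s6.png

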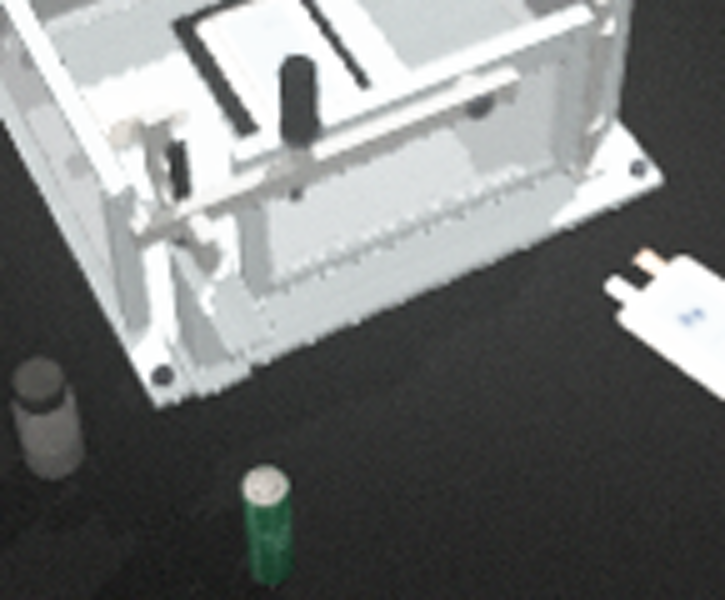

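The gate is shut with the knob upright, the bar end is at about (140,238), and the lip is in front of the bar at about (205,245). I'll check the bar is level, then hand in if so.

```bash
python3 - <<'E'
from h import *
def onbar(cx,cy):
    o,d=ray("scene",230+cx/5,195+cy/5)
    n=np.array([1,-.045,0]);p=np.array([549,240.4,0]);return (o+d*(n@(p-o))/(n@d)).round(1)
for p in((143,243),(133,222),(245,205),(320,173),(500,98)): print(p,onbar(*p))
E
```

```text
(143, 243) [552.4 316.3 103.6]
(133, 222) [552.5 319.1 119.1]
(245, 205) [550.4 272.  102.8]
(320, 173) [548.9 238.4 104.7]
(500, 98) [545.2 155.  108.3]
```

```bash
python3 -c "
from rig import ctrl
print(ctrl.finish_job())"
```

```text
the job is handed in; nothing more can be done
None
```

The gate is shut and the bar is down in the notch; it looked level and the lip held against a light pull before I let go. I handed the job in at about 18 s of the 51 s allowed. The hand-in returned no verdict.

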